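# Push the loose coaster into its well in the bar tray

### The arm

A 7-joint arm with a two-finger parallel gripper is mounted at the origin on a cart in front of the work surface, level with it; the furniture and walls round the work are solid. World frame = base frame: x ahead of the robot, y to its left, z up, the work surface at z = 0. Lengths are in m, angles in degrees, forces in N, time in s.
With the tool pointing down it reaches from about 0.4 to 0.9 m from the base axis. Payload 5.5 kg.
Tool frame: the origin (TCP) lies midway between the tips of the shut fingers; the grasp point (between the pads) lies 19 mm behind it (grip_depth is the z of the grasp point in the tool frame, in m); z points along the fingers, y is the line along which they close (so a half turn about z gives the same grasp; the last joint's range is limited). The gripper opens to 85 mm and grips with 20 to 120 N. Pads are 22 mm wide; open, the fingers measure 114 mm over their backs; the gripper's body (76 mm by 85 mm) begins 54 mm behind the grasp point. The pads swing forward as they close: fully open they stand 13 mm farther back than shut.
Start: joints at [80.283, 28.699, -24.465, 88.831, 12.651, 65.22, -12.049], TCP at [0.273, -0.59, 0.231] pointing down, gripper open.
Joint ranges: [-164.97, 164.97], [-17.58, 116.51], [-87.97, 89.64], [11.32, 138.91], [-80.73, 260.73], [10.89, 115.49], [-147.41, 147.41]. Speed limits (degrees/s): [147.25, 147.25, 180, 180, 180, 180, 180].

### API

Orientations are given as [roll, pitch, yaw] about the fixed x, y, z axes, in that order (R = Rz(yaw) Ry(pitch) Rx(roll)).
In Python, from bench import * gives the robot as it stands. Calls block until the motion is done:
- move_pose(position, orientation): joint-space move of the TCP to a pose.
- move_l(position, attitude=None, max_speed=0.15, threshold=None): straight line of the TCP; attitude=None keeps the orientation; max_speed is the mean speed in m/s. With threshold (N) it stops when the force on the tool has changed by that much, and returns True; else False.
- movej(angles): joint-space move.
- open_jaws() and clamp(force=None): open the fingers fully, or close them until they stop; force is the grip in N (None keeps the last).
- pause(seconds).
- solve_ik(position, orientation): joint angles nearest the present ones, or None.
- get_image(name): name is "scene" or "top" or "wrist"; returns the picture (480x640x3 uint8, blue, green, red); there is no depth.
- camera_info(name): a dict with "fx", "fy", "cx", "cy" (pixels), "pose" (4x4, takes a point from camera to world coordinates); the wrist camera has in their place "mount" (4x4, takes a point from camera to tool coordinates, whose origin is the TCP and whose axes are the flange's). Camera axes: x right, y down, z forward; pixel columns grow to the right and rows downward; lengths in m; the calibration is good to about 2 mm. A picture is of the moment at which its call begins: read the wrist's pose just before it. camera_info takes no time and is no camera call.
A pose or a line that the arm cannot do raises PlanningError and nothing moves.
- job_done(): hands the job in; it is judged then, once.
Readings, each from a call of its own:
- read_clock(): time.
- read_q(): joint angles.
- read_joint_vel(): joint speeds.
- read_joint_efforts(): joint torques, N m.
- read_position(): TCP position.
- read_ee_rot(): TCP orientation.
- read_wrist_force(): force on the tool from outside, world axes, zero at the start.
- read_moment(): the same for the moment, N m.
- read_grip_width(): opening from 0.0 (shut) to 1.0 (fully open).
- read_grip_force(): force on a finger pad.
Only numpy, scipy, OpenCV 4.12 (cv2) and the standard library are available. Lean on these libraries where they do the work, as an engineer would, in place of code of your own. Each camera call takes 0.05 s, during which the arm holds its last target. There are 200 camera calls.

### The job

Push the loose coaster flat across the deck of the bar tray with your fingertips until it drops into the empty round well and lies in it flat and fully home. Only push it, gently: do not pick it up, and leave the coaster that is already put away and the other things on the tray and worktop where they are. Finish with the hand clear.

Things in the scene. Friction and masses are not known exactly. Their poses are not given: they have to be found in the camera images.
- tray: Fixed wooden bar tray, a flat slab 260 mm (its x) by 460 mm (its y) and 22 mm high, without a raised rim; the level top is the deck. Origin: centre of its underside, on the worktop; z up. Two equal round wells sunk in the deck, 97 mm across and 8 mm deep, are centred at x = -20 mm, y = +150 and y = -150 mm; a coaster in a well lies flush with the deck. Which of the two is empty varies.
- empty_well: Fixed grey felt lining disc, 94 mm across, that covers the floor of the empty well. Origin: centre of the well's floor, 8 mm below the deck (14 mm above the worktop).
- coaster: The loose round cork coaster, 92 mm across, 8 mm thick, about 30 g, lying flat on the deck somewhere between the two wells. Origin: centre of its underside; z up, its yaw means nothing.
- stored_coaster: An identical coaster that already lies in the other well, flush with the deck. Origin: centre of its underside. To be left there.
- opener: Brass-coloured bottle opener, 142 x 38 x 8 mm, lying on the deck near the tray's +x edge, long side roughly along the tray's y. Origin: centre of its underside. A bystander.
- matchbox: Matchbox, 37 x 56 x 16 mm, on the deck in the tray's corner at +x, +y. Origin: centre of its underside. A bystander.
- lime_half: Half a lime, 54 mm across, 35 mm high, on the deck in the tray's corner at +x, -y. Origin: centre of its underside. A bystander.
- tumbler_a: Clear glass tumbler, 77 mm across, 94 mm high, upright on the worktop left of the tray. Origin: centre of its underside. A bystander.
- tumbler_b: A second such tumbler, beside the first. Origin: centre of its underside. A bystander.
- jigger: Hourglass-shaped measure, 47 mm across, 100 mm high, upright by the tumblers. Origin: centre of its underside. A bystander.

How it is judged (in metres and radians):
On the way, in this order (a step that is already met when the one before it is completed fails the run):
1. the coaster has been pushed at least 20 mm along the deck, lying on it (distance of coaster from where it was at the start of the episode above 0.02 m and z of coaster in the frame of tray between 0.02 and 0.026 m and angle between coaster's own z axis and vertical below 0.1 rad), for 0.05 s.
2. the coaster has dropped into the empty well (horizontal distance between coaster and empty_well below 0.005 m and z of coaster in the frame of tray below 0.016 m), for 0.2 s.
At the end, for the whole second after the job is handed in: The coaster lies at rest in the well that was empty: centred within 5 mm, its underside within 2 mm of the well's floor, tilted less than 0.03 rad. The stored coaster is within 12 mm of its start, the other bystanders within 20 mm of theirs (all of step 2 and z of coaster in the frame of tray above 0.012 m and angle between coaster's own z axis and vertical below 0.03 rad and linear speed of coaster below 0.01 m/s and distance of stored_coaster from where it was at the start of the episode below 0.012 m and distance of each of opener, matchbox, lime_half, tumbler_a, tumbler_b, jigger from where it was at the start of the episode below 0.02 m); the robot touches nothing.
It fails at once if the coaster was lifted (its centre more than 10 mm above the deck) (z of coaster in the frame of tray above 0.032 m).
It fails at once if the coaster was pushed harder than 25 N (contact force between the fingers and coaster above 25 N).
It fails at once if the stored coaster was moved by more than 12 mm (distance of stored_coaster from where it was at the start of the episode above 0.012 m).
It fails at once if another bystander was moved by more than 20 mm (distance of any of opener, matchbox, lime_half, tumbler_a, tumbler_b, jigger from where it was at the start of the episode above 0.02 m).
It also fails if it takes over 42 s, if anything falls off the work surface, if the arm or the gripper's body presses on something with over 40 N, if the wrist force passes 120 N, or if a joint passes its speed limit or range.

## Working session

There is one attempt and no reset: what is moved stays moved. The work goes in short steps, each a Python script; the robot and the scene stay as the last script left them, time stands still between calls to the robot, and variables do not carry over. Pictures are saved under pics/ and viewed, at most 10 in all, crops included, and the job is handed in when it is done.

```bash
mkdir -p pics
python3 - <<'E'
from bench import *
import cv2
for n in("top","scene"):
    cv2.imwrite(f"pics/{n}0.png",get_image(n))
    c=camera_info(n);print(n,c)
print(read_clock(),read_ee_rot())
E
```

```text
top {'fx': 622.5022003855983, 'fy': 622.5022003855983, 'cx': 306.9201734329856, 'cy': 234.11046074491387, 'pose': array([[-0.0261613 , -0.99409965,  0.10526858,  0.36037914],
       [-0.9996476 ,  0.02554147, -0.00723216,  0.1888102 ],
       [ 0.00450077, -0.10542068, -0.99441753,  1.55172252],
       [ 0.        ,  0.        ,  0.        ,  1.        ]])}
scene {'fx': 460.29896472472456, 'fy': 460.29896472472456, 'cx': 325.21873107039676, 'cy': 245.4198622152923, 'pose': array([[-0.51988492, -0.57026598,  0.63601602, -0.21562043],
       [-0.85422947,  0.34407996, -0.38974478,  0.646943  ],
       [ 0.00341782, -0.74592607, -0.66601999,  0.82322649],
       [ 0.        ,  0.        ,  0.        ,  1.        ]])}
0.1 [-1.79899053e+02 -5.04931753e-03  2.47963089e+01]
```

View pics/top0.png

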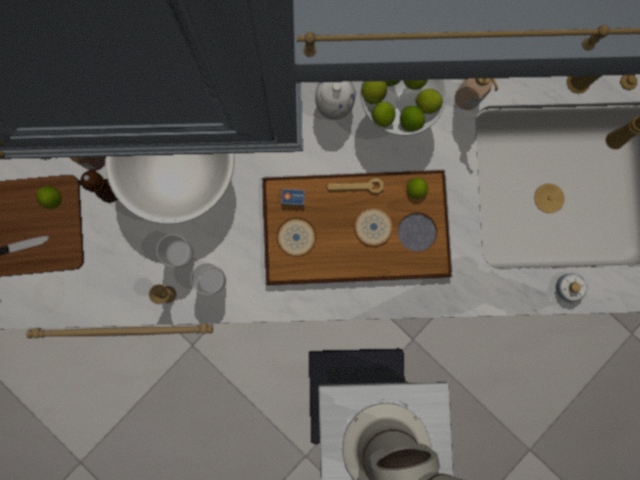

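View pics/scene0.png

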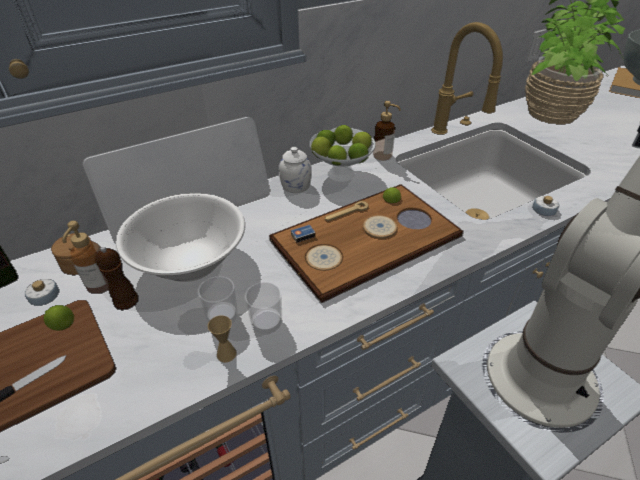

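The top view shows the tray at columns 263–450 and rows 172–283. The stored coaster is at (296,237), the loose one at (373,227) and the empty well at (417,232), so the push goes towards -y. The scene view agrees, and the deck between the coasters is free.

```bash
cat > h.py <<'E'
from bench import *
import cv2, numpy as np
def ray(uv,z,c,T):
    d=T[:3,:3]@np.array([(uv[0]-c["cx"])/c["fx"],(uv[1]-c["cy"])/c["fy"],1]); o=T[:3,3]
    return o+d*(z-o[2])/d[2]
def blob(mask,roi,amin):
    m=np.zeros_like(mask);x0,y0,x1,y1=roi;m[y0:y1,x0:x1]=mask[y0:y1,x0:x1]
    m=cv2.morphologyEx(m,cv2.MORPH_OPEN,np.ones((3,3)))
    cs=[cv2.convexHull(k) for k in cv2.findContours(m,cv2.RETR_EXTERNAL,cv2.CHAIN_APPROX_NONE)[0]]
    return sorted([k for k in cs if cv2.contourArea(k)>amin],key=cv2.contourArea,reverse=True)
def circ(k,z,c,T):
    p=np.array([ray(q,z,c,T)[:2] for q in k[:,0]],np.float32)
    (x,y),(a,b),_=cv2.fitEllipse(p); return np.round([x,y,a,b],4)
E
python3 - <<'E'
from h import *
c=camera_info("top");T=c["pose"];im=cv2.imread("pics/top0.png");hsv=cv2.cvtColor(im,cv2.COLOR_BGR2HSV)
for p in[(373,215),(417,232),(340,250),(296,225),(250,250)]:print(p,hsv[p[1],p[0]])
H,S,V=cv2.split(hsv)
for n,m,roi,z in[("coaster",(V>135),(345,205,397,250),.030),("stored",(V>135),(272,212,322,262),.022),("felt",((S<75)|(H>90)),(394,208,440,256),.014)]:
    for k in blob(m.astype(np.uint8)*255,roi,300)[:2]:print(n,cv2.contourArea(k),circ(k,z,c,T),cv2.boundingRect(k))
m=((S>90)&(H<25)).astype(np.uint8)*255
k=blob(m,(245,160,470,300),5000)[0];r=cv2.minAreaRect(k);print(r)
P=[ray(q,.022,c,T)[:2] for q in cv2.boxPoints(r)];print(np.round(P,3),[np.linalg.norm(P[i]-P[i-1]) for i in range(4)])
E
```

```text
(373, 215) [ 20  56 133]
(417, 232) [143  12  87]
(340, 250) [ 14 172 110]
(296, 225) [ 21  53 136]
(250, 250) [ 21  11 158]
coaster 885.5 [0.537  0.0142 0.0836 0.0844] (357, 210, 34, 34)
stored 876.5 [0.5163 0.2048 0.0828 0.0846] (279, 221, 35, 33)
felt 1077.5 [ 0.5218 -0.0952  0.0926  0.0939] (398, 214, 38, 37)
((356.2339782714844, 226.88113403320312), (106.551513671875, 183.95664978027344), 87.51044464111328)
[[ 0.667  0.286]
 [ 0.675 -0.174]
 [ 0.41  -0.172]
 [ 0.402  0.28 ]] [np.float64(0.26509351821044624), np.float64(0.4598342342311811), np.float64(0.2658887408131879), np.float64(0.4515684093647361)]
```

Run:
```python
from h import *
c0=np.array([.537,.0142]);w=np.array([.522,-.0952]);d=(w-c0)/np.linalg.norm(w-c0)
yaw=np.degrees(np.arctan2(d[1],d[0]))
s=c0-d*.080
best=None
for y in(yaw,yaw+180):
    q=solve_ik([*s,.2],[180,0,y]);print(y,q if q is None else np.round(q,1))
    if q is not None:
        cost=np.abs(np.array(q)-read_q()).max()
        if best is None or cost<best[0]:best=(cost,y,q)
clamp(20);movej(best[2]);pause(.3)
print(best[1],read_clock(),read_position(),read_ee_rot(),read_grip_width())
cv2.imwrite("pics/w1.png",get_image("wrist"));print(camera_info("wrist"))
```

```text
-97.8072299651562 [ 39.9  40.7 -74.4 103.5  42.1  69.7 124.9]
82.1927700348438 [ 36.1  34.8 -66.  103.5  35.   65.3 -49.5]
82.1927700348438 3.775 [0.54791338 0.09312857 0.1999593 ] [-1.79996537e+02  6.55122543e-03  8.21603090e+01] -0.0022549493219453
{'fx': 333.2150748962426, 'fy': 333.2150748962426, 'cx': 318.5108718784731, 'cy': 239.1611691390905, 'mount': array([[ 7.14129615e-05, -9.53991318e-01, -2.99834221e-01,
         7.72196883e-02],
       [ 9.99999965e-01, -8.29110370e-06,  2.64554859e-04,
         5.26509828e-04],
       [-2.54868995e-04, -2.99834229e-01,  9.53991284e-01,
        -1.42033500e-01],
       [ 0.00000000e+00,  0.00000000e+00,  0.00000000e+00,
         1.00000000e+00]])}
```

View pics/w1.png

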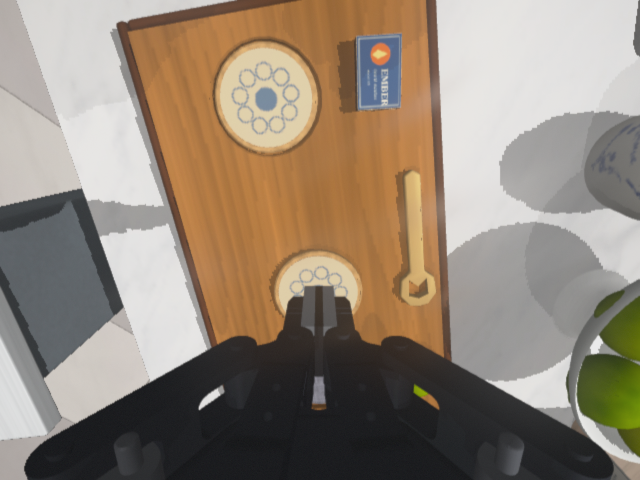

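The wrist camera sits on the tool's +x side, so it sees the stored coaster (266,97), with the loose one hidden behind the fingers at (318,285). I'll turn the hand half round so it looks along the push.

```bash
cat >> h.py <<'E'
def look(name,zc=.030):
    R=cv2.Rodrigues(np.zeros(3))[0]
    from scipy.spatial.transform import Rotation as Ro
    p=read_position();e=read_ee_rot();c=camera_info("wrist")
    B=np.eye(4);B[:3,:3]=Ro.from_euler("xyz",e,degrees=True).as_matrix();B[:3,3]=p;T=B@c["mount"]
    im=get_image("wrist");cv2.imwrite(f"pics/{name}.png",im)
    H,S,V=cv2.split(cv2.cvtColor(im,cv2.COLOR_BGR2HSV))
    for n,m,z in(("cork",(S<130)&(H<35)&(V>120),zc),("felt",((S<90)|(H>90))&(V>50)&(V<170),.014)):
        for k in blob(m.astype(np.uint8)*255,(0,0,640,480),1500)[:6]:
            r=circ(k,z,c,T)
            if .08<r[2]<.1 and .08<r[3]<.105: print(n,r,cv2.boundingRect(k))
    return im
E
python3 - <<'E'
from h import *
q=solve_ik([.548,.0935,.2],[180,0,-97.8]);movej(q);pause(.3)
print(read_clock(),read_position(),read_ee_rot(),read_q())
look("w2")
print(solve_ik([.548,.0935,.026],[180,0,-97.8]),solve_ik([.53,-.035,.026],[180,0,-97.8]))
E
```

```text
6.7 [0.54802879 0.09348481 0.20000597] [-1.79996901e+02 -3.44381856e-04 -9.78071088e+01] [ 39.86846342  40.74535258 -74.42842982 103.44026295  42.0905489
  69.72468123 124.87718826]
cork [0.5358 0.0151 0.091  0.0942] (269, 74, 107, 108)
[ 31.39645979  51.39377723 -60.21700172 109.14813843  55.73099635
  55.15540186 116.14269685] [ 46.83420178  50.72107423 -61.81234132 112.6262536   56.962949
  54.4746137  127.50162749]
```

View pics/w2.png

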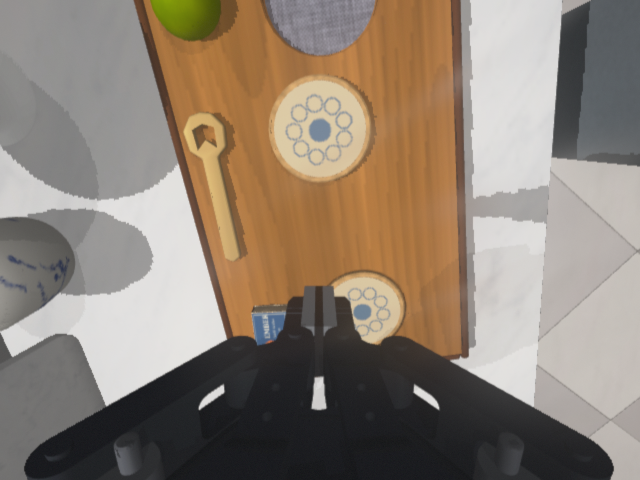

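The loose coaster is at (320,129), with the felt well directly ahead, cut off at the top edge (~(320,0)). Next I lower the fingers behind the coaster and push it part of the way.

Run:
```python
from h import *
c0=np.array([.5358,.0151]);w=np.array([.5218,-.0952]);d=(w-c0)/np.linalg.norm(w-c0)
yaw=np.degrees(np.arctan2(d[1],d[0]));A=[180,0,yaw]
s=c0-d*.078
move_l([*s,.05],A,.15); print(move_l([*s,.026],A,.04,threshold=6),read_position(),read_wrist_force())
e=w-d*(.057+.055)
print(move_l([*e,.026],A,.03,threshold=5));pause(.2)
print(read_clock(),read_position(),read_wrist_force());look("w3")
```

```text
False [0.54561544 0.09263707 0.02598178] [ 0.41523673 -0.03179436  1.54618072]
False
11.575 [0.53593224 0.01595633 0.02602326] [-0.0315079  -0.37921213  0.39594363]
cork [ 0.5251 -0.0425  0.0918  0.1034] (207, 61, 229, 227)
felt [ 0.5219 -0.0944  0.0921  0.0939] (205, 0, 231, 112)
```

View pics/w3.png

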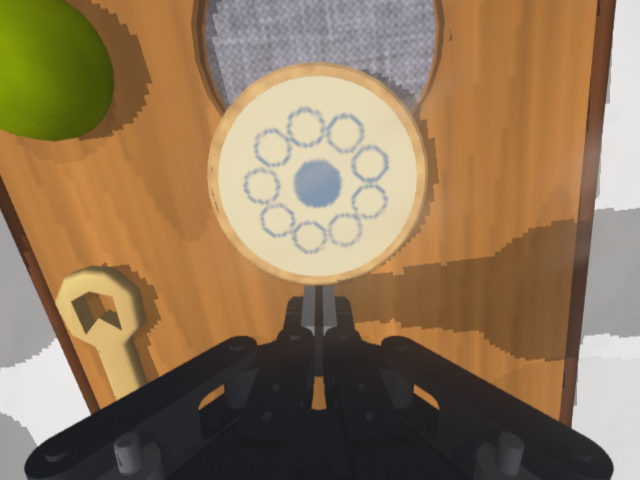

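The coaster's centre dot is at (318,183), on the hand's centreline. The felt well's edges are at columns ~206 and ~437 at the top, so its centre is also near 320: aligned. I'll get the contact offset from the dot and push on slowly.

Run:
```python
from h import *
from scipy.spatial.transform import Rotation as Ro
c=camera_info("wrist");p=np.array(read_position());e=read_ee_rot()
B=np.eye(4);B[:3,:3]=Ro.from_euler("xyz",e,degrees=True).as_matrix();B[:3,3]=p
k=ray((318,183),.030,c,B@c["mount"])[:2];off=np.linalg.norm(k-p[:2]);print("coaster",k,"offset",off)
w=np.array([.5219,-.0948]);d=(w-k)/np.linalg.norm(w-k);print("to go",np.linalg.norm(w-k))
off=np.clip(off,.054,.062)
A=[180,0,np.degrees(np.arctan2(d[1],d[0]))]
# keep the pusher on the line through the coaster and the well
s=k-d*(off+.002); print(s,p[:2])
move_l([*s,.026],A,.02,threshold=5)
for g in(.012,.0):
    t=w-d*(off+g); print(g,move_l([*t,.026],None,.02,threshold=5),read_position(),read_wrist_force())
pause(.2);print(read_clock());look("w4",.022)
```

```text
coaster [ 0.52946687 -0.04092956] offset 0.057254935671196536
to go 0.05439927748731768
[0.53770915 0.01774933] [0.53590557 0.01596218]
0.012 False [ 0.53147267 -0.02621252  0.0259718 ] [ 0.36550622 -0.33835764 -0.73614762]
0.0 False [ 0.52989263 -0.03809043  0.02604468] [ 0.24380443  0.38958011 -0.28612951]
15.2167
cork [ 0.5216 -0.0936  0.0923  0.0948] (214, 64, 212, 216)
```

View pics/w4.png

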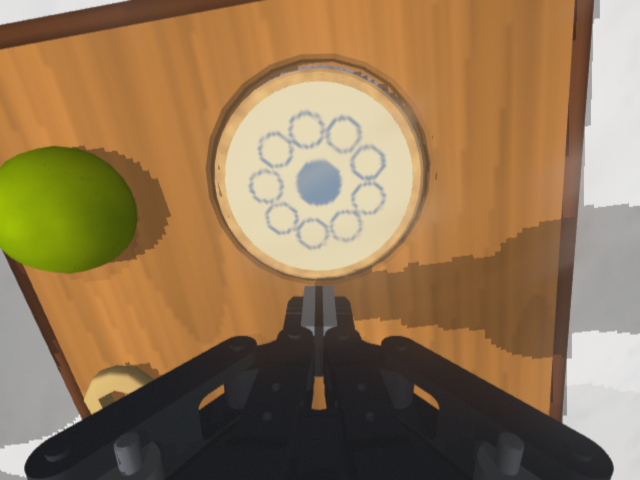

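The front edge has dipped and a felt crescent is still visible at the far side (~(340,72)). The near edge may still be on the rim, so I'll push a few more millimetres.

Run:
```python
from h import *
p=np.array(read_position());w=np.array([.5219,-.0948]);d=(w-p[:2]);d/=np.linalg.norm(d)
for i in range(1,5):
    t=p[:2]+d*.001*i; print(move_l([*t,.026],None,.01,threshold=4),read_position()[1],read_wrist_force())
pause(.2);print(read_clock());a=look("w5",.022)
t=p[:2]-d*.03;move_l([*t,.026],None,.08);move_l([*t,.12],None,.12);pause(.3)
b=look("w6",.022);print(read_clock())
cv2.imwrite("pics/w56.png",np.hstack([a[30:330,140:500],b[0:300,140:500]]))
```

```text
False -0.038950282035647654 [ 0.22511264 -0.12171664 -1.04489173]
False -0.04004579339917324 [0.08500014 0.71845451 0.4781489 ]
False -0.0410156475982282 [-0.9482941   0.06489364 -0.45855704]
False -0.04199373240938095 [ 0.23696539 -0.07156743 -0.15832463]
16.4667
cork [ 0.5217 -0.0938  0.0915  0.0946] (215, 76, 212, 211)
cork [ 0.522  -0.093   0.093   0.0938] (250, 42, 141, 147)
18.375
```

View pics/w56.png

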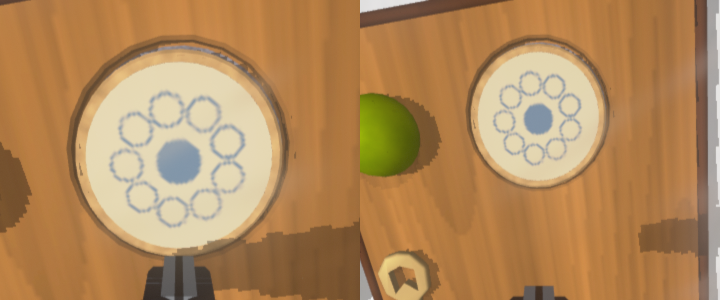

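The coaster has a dark gap all round and its centre stayed put. The fingertips, 4 mm above the deck, then passed 5 mm over its near edge without force. So it lies flush, and the hand is clear.

Run:
```python
from bench import *
print(job_done(),read_clock())
```

```text
the job is handed in; nothing more can be done
the job is handed in; nothing more can be done
```

I pushed the loose coaster across the deck until it dropped into the empty well. It appears flush, the hand is clear, and the job was handed in at about 18 s of the 42 s limit; the judge's result was not shown.

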